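Hang the stamp bin back on the louvred rack

TASK

Take the small lipped bin of clay stamps off the bench and hang it by its rear lip on the top row of the louvred rack, in the gap between the two bins that hang there. Feel for the sheet and let the lip drop fully home behind the louvre without forcing anything; keep the stamps in the bin, and leave the two hanging bins and the things on the bench as they are.

Things in the scene. Friction and masses are not known exactly. Their poses are not given: they have to be found in the camera images.
- bin: Open plastic hang-and-stack bin to be hung, upright on the bench: 64 wide (y), 100 deep (x), 62 high, walls 2.5, floor 3 mm; 0.15 to 0.27 kg with its two stamps. Origin: centre of its underside; x points to its back, z up. Its front is low (34 mm, with an 8 mm finger lip) and at x = -50; the outer face of the back wall is at x = +50 and carries the hang lip.
- bin_grip (a point): Inside the bin, at x +5, y 0, z +42 mm of the bin: middle of a good grasp across the 64 mm width, near its centre of mass in plan (bare bin or loaded: x 0 to +8). The side walls are full 62 mm high from x = -12 to +50 and slope down ahead of that. Axes as the bin.
- lip (a point): Middle of the lower rear edge of the bin's hang lip, at x +60, y 0, z +48 mm of the bin. The lip: a bridge 3 mm thick at the top rear (z 59 to 62), and from its rear edge a flange 2.5 thick (x 57.5 to 60) down to z = 48, both 54 wide. Between back wall and flange is a slot 7.5 mm wide, 11 deep, open downward. Axes as the bin.
- rack: Fixed bench-top stand whose uprights carry a grey louvred steel sheet, 460 wide, top at z 235 mm. Origin on the bench below the middle of the sheet's nominal front face; x to the back (bins hang on the -x side), y along the rows, z up. The sheet is clamped in slotted brackets: its true face is anywhere within 24 mm before or behind x = 0, parallel to y-z, not measured; it stays put under gentle force.
- top_row (a point): Middle of the top row, at its edge height (z 205 of the rack; lower rows 50 mm apart) and x = 0 of the rack; does not follow the sheet. Every louvre is an upright tongue 2 mm thick, its inner face 6 and outer 8 mm before the sheet: a pocket 6 wide, 14 deep, open upward. Louvres 80 long, 10 apart. The sheet is plain for 30 mm above this edge.
- wide_bin (a joint): Wider bin (96 mm wide, otherwise alike) hanging on the top row; it slides with friction. Metres towards the rack's +y: its middle is at y = -140 mm + this value in the rack. Hung bins have the flange in the pocket and the bridge on the tongue's edge (lip 11 mm below the edge), sag some 6 degrees at the front, and reach about 120 mm before the sheet.
- narrow_bin (a joint): The narrower hanging bin (64 mm wide) on the same row; its middle is at y = +150 mm + this value in the rack, +y positive.
- stamp_a: Hardwood clay stamp lying in the bin, 18 x 44 x 18 mm, loose. Origin: centre of its underside.
- stamp_b: The second such stamp in the bin.
- pot: Terracotta cup, 84 mm across, 85 high, standing on the bench; origin at the centre of its underside.
- jar: Glaze jar, 68 mm across, 95 high, standing on the bench; origin at the centre of its underside.
There are look-alikes about, which are no part of the job. What is shaped like the bin but green or yellow is not meant.

How it is judged (in metres and radians):
On the way, in this order (a step that is already met when the one before it is completed fails the run):
1. the bin is lifted, with its lip above the edge of the top row and in front of the sheet (z of lip in the frame of rack above 0.207 m and x of lip in the frame of rack above -0.08 m), for 0.1 s.
2. the lip has dropped behind the louvre of the top row, and the rack bears it (z of lip in the frame of rack between 0.188 and 0.1985 m and x of lip in the frame of rack above -0.036 m and contact force between bin and rack above 0.3 N), for 0.2 s.
At the end, for the whole second after the job is handed in: The bin hangs at rest from the top row, between the two hanging bins: its lip is at least 7.5 mm below the edge of the louvre, in the pocket, the bin square to the rack (within 0.1 rad) and within 0.2 rad of level, with both stamps in it (z of lip in the frame of rack between 0.188 and 0.1975 m and x of lip in the frame of rack between -0.036 and 0.029 m and y of lip in the frame of rack between -0.12 and 0.15 m and angle between the y axis of bin and the y axis of rack, either way round below 0.1 rad and angle between bin's own z axis and vertical below 0.2 rad and linear speed of bin below 0.02 m/s and contact force between bin and rack above 0.3 N and distance between each of stamp_a, stamp_b and bin below 0.06 m); the robot touches nothing.
It fails at once if the bin, while gripped, is forced against the rack or a hanging bin (over 12 N) (contact force between bin and rack above 12 N and contact force between the fingers and bin above 3 N).
It fails at once if the robot strikes the rack or a hanging bin (over 10 N) (contact force between any of the fingers, the arm and rack above 10 N).
It fails at once if a hanging bin is shoved along the row (velocity of joint any of wide_bin, narrow_bin above 0.02 m/s or velocity of joint any of wide_bin, narrow_bin below -0.02 m/s).
It fails at once if the bin is tipped so far that stamps could fall out (over 0.6 rad) (angle between bin's own z axis and vertical above 0.6 rad).
It fails at once if the pot or the jar is moved by more than 20 mm (distance of any of pot, jar from where it was at the start of the episode above 0.02 m).
It also fails if it takes over 48 s, if anything falls off the work surface, if the arm or the gripper's body presses on something with over 40 N, if the wrist force passes 120 N, or if a joint passes its speed limit or range.

ROBOT

A 6-joint arm with a two-finger parallel gripper is mounted at the origin on the work surface. World frame = base frame: x ahead of the robot, y to its left, z up, the work surface at z = 0. Lengths are in mm, angles in rad, forces in N, time in s.
With the tool pointing down it reaches from about 275 to 1000 mm from the base axis. Payload 8.4 kg.
Tool frame: the origin (TCP) lies on the mounting face of the last link; the fingertips stand 173 mm ahead of it and the grasp point (between the pads) lies 155 mm ahead of it; z points along the fingers, y is the direction in which the jaws open and shut (so a half turn about z gives the same grasp; the last joint's range is limited). The gripper opens to 85 mm and grips with 20 to 120 N. Pads are 22 mm wide; open, the fingers measure 114 mm over their backs; the gripper's body (76 mm by 85 mm) begins 54 mm behind the grasp point. The pads swing forward as they close: fully open they stand 13 mm farther back than shut.
Start: joints at [1.154, 0.353, 1.633, -0, 1.155, -0.002], TCP at [251.879, 572.002, 404.681] pointing down, gripper open.
Joint ranges: [-2.63, 2.63], [-0.92, 2.1], [0.06, 2.66], [-1.3, 4.44], [0, 2.69], [-3.02, 3.02]. Speed limits (rad/s): [2.22, 2.22, 2.79, 3.14, 3.14, 3.14].

INTERFACE

Orientations are given as [roll, pitch, yaw] about the fixed x, y, z axes, in that order (R = Rz(yaw) Ry(pitch) Rx(roll)).
In Python, from rig import readout, imaging, ticket gives the robot as it stands.
- The arm moves only by the tool step_arm, never from a script. Its argument "deltas" is a list of rows, each an object with "translation": the shift along the tool's x, y, z in cm, a list of three; "rot": the turn, a rotation vector about the tool's x, y, z in rad, a list of three. In form: [{"translation": [x, y, z], "rot": [rx, ry, rz]}, ...]. A call has 1 to 8 rows; each row is the pose to reach, as a shift and turn from the pose commanded when the call began, along the tool's axes at that moment; what a row does not reach only later rows make up. A row lasts 1/8 s, in which the tool goes at most 62.5 mm and 10.7 degrees, less where a joint would pass 70% of its speed; a pose out of reach is approached as far as the arm can. A call with a gripper value outside its range is refused whole. "grip" is the closure in counts, from 0 (fully open) to 255 (shut), set as the call begins (left out, the last holds). The fingers move at their own pace and stop on an object; "squeeze" is the grip in N (left out, the last holds). Time passes only in rows, so rows that repeat a pose let the fingers close. It gives the time, the measured TCP pose, the force and the opening at its end, in the units of the state.
- readout.sense(): the state, without advancing time (a new reading comes with each control period).
- imaging.grab_frame(name): name is "scene" or "top" or "wrist"; returns a dict with "image" (420x560x3 uint8, red, green, blue), "camera_matrix" (3x3 intrinsics, pixels), "k1" (the pictures are not rectified: a ray, as slopes to the right and down, at radius r is drawn at 1 + k1 r^2 times it, then the intrinsics apply), "world_to_cam" (4x4, takes a point from world to camera coordinates). Camera axes: x right, y up, looking along -z (the intrinsics and any distortion apply to the point x, -y, -z); pixel columns grow to the right and rows downward; lengths in mm; the calibration is good to about 2 mm. A picture is of the moment at which its call begins. There is no depth.
- ticket.sign_off(): hands the job in, once; it reports no verdict.
The state is a dict: "clock": time; "qpos": joint angles; "qvel": joint speeds; "joint_efforts": joint torques, N m; "eef_pos": TCP position; "tcp_rot": TCP orientation; "contact_force": force on the tool from outside, world axes, zero at the start; "wrist_torque": the same for the moment, N m; "opening": opening from 0.0 (shut) to 1.0 (fully open).
Only numpy, scipy, OpenCV 4.12 (cv2) and the standard library are available. Lean on these libraries where they do the work, as an engineer would, in place of code of your own. Each camera call takes 0.05 s, during which the arm holds its last target.

## Working session

There is one attempt and no reset: what is moved stays moved. The work goes in short steps, Python scripts to look and compute and a tool call to move; the robot and the scene stay as the last step left them, time stands still between calls to the robot, and variables do not carry over. Pictures are saved under pics/ and viewed, and the job is handed in when it is done.

Besides the shell and the picture viewer there is one more tool, called by a JSON object that holds its "op" and its "data", one argument or row to a line. step_arm: Moves the arm, as the interface text tells. Its arguments: {"type":"object","properties":{"deltas":{"type":"array","items":{"type":"object","properties":{"translation":{"type":"array","items":{"type":"number"}},"rot":{"type":"array","items":{"type":"number"}}}}},"grip":{"type":"number"},"squeeze":{"type":"number"}},"required":["deltas"]}

```bash
mkdir -p pics; ls; cat > h.py <<'E'
import numpy as np, cv2
from rig import readout, imaging, ticket
from scipy.spatial.transform import Rotation as R
def grab(name,fn=None):
    f=imaging.grab_frame(name)
    np.savez('pics/'+(fn or name)+'.npz',**{k:np.array(v) for k,v in f.items()})
    cv2.imwrite('pics/'+(fn or name)+'.png',np.array(f['image'])[:,:,::-1])
    return f
def load(fn): return dict(np.load('pics/'+fn+'.npz'))
def ray(f,u,v):
    K=np.array(f['camera_matrix']);k=float(f['k1']);T=np.array(f['world_to_cam'])
    d=np.array([(u-K[0,2])/K[0,0],(v-K[1,2])/K[1,1]]);s=d.copy()
    for _ in range(30): s=d/(1+k*(s@s))
    c=np.array([s[0],-s[1],-1]);Rm=T[:3,:3]
    return -Rm.T@T[:3,3],Rm.T@c
def onz(f,u,v,z):
    o,d=ray(f,u,v);return o+d*(z-o[2])/d[2]
def onx(f,u,v,x,ax=0):
    o,d=ray(f,u,v);return o+d*(x-o[ax])/d[ax]
def tri(f1,p1,f2,p2):
    o1,d1=ray(f1,*p1);o2,d2=ray(f2,*p2)
    A=np.c_[d1,-d2];t=np.linalg.lstsq(A,o2-o1,rcond=None)[0]
    a=o1+d1*t[0];b=o2+d2*t[1];return (a+b)/2,np.linalg.norm(a-b)
def proj(f,P):
    K=np.array(f['camera_matrix']);k=float(f['k1']);T=np.array(f['world_to_cam'])
    c=T[:3,:3]@np.array(P)+T[:3,3];s=np.array([c[0]/-c[2],-c[1]/-c[2]]);s=s*(1+k*(s@s))
    return K[0,0]*s[0]+K[0,2],K[1,1]*s[1]+K[1,2]
E
python3 - <<'E'
from h import *
print(readout.sense())
for n in('scene','top','wrist'):
    f=grab(n);o,d=ray(f,280,210);print(n,o,d)
E
```

```text
pics
{'clock': 0.0, 'qpos': array([ 1.15359627e+00,  3.53672319e-01,  1.63415625e+00, -9.19088333e-06,
        1.15515601e+00, -2.40133601e-03]), 'qvel': array([-1.50926779e-03,  2.65838675e-04, -2.36858236e-04,  8.12468599e-05,
       -8.44664161e-04,  1.04273178e-03]), 'joint_efforts': array([-2.71899160e-03, -6.05241323e+01, -3.42074955e+01, -8.85878148e-05,
        9.03690961e-03, -1.09609380e-05]), 'eef_pos': array([251.78563438, 571.78312763, 403.93693564]), 'tcp_rot': array([-3.14020070e+00,  5.06066000e-06,  2.72679765e+00]), 'contact_force': array([-0.209587  ,  0.45791347,  0.18414015]), 'wrist_torque': array([ 0.01960554,  0.00739564, -0.01677758]), 'opening': 0.9977569633956906}
scene [1246.1320665   383.6020311   753.74606419] [-0.70482508 -0.40815942 -0.5802759 ]
top [ 304.8025937   -83.77646305 1377.90578521] [ 1.36192366e-01 -9.30331195e-04 -9.90774309e-01]
wrist [190.45525772 598.24923718 372.74336435] [ 0.25694532 -0.1066317  -0.9606002 ]
```

View pics/scene.png

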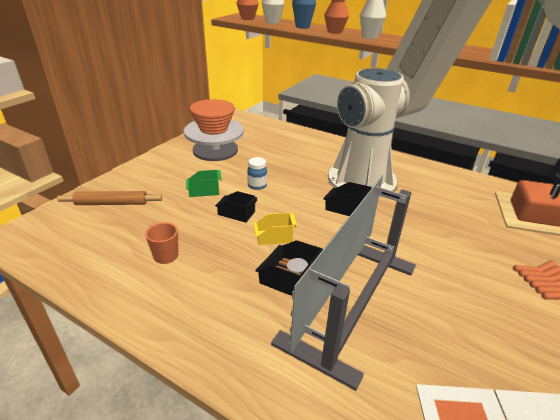

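View pics/top.png

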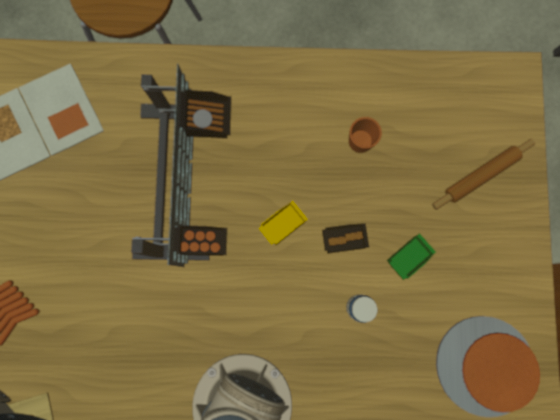

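View pics/wrist.png

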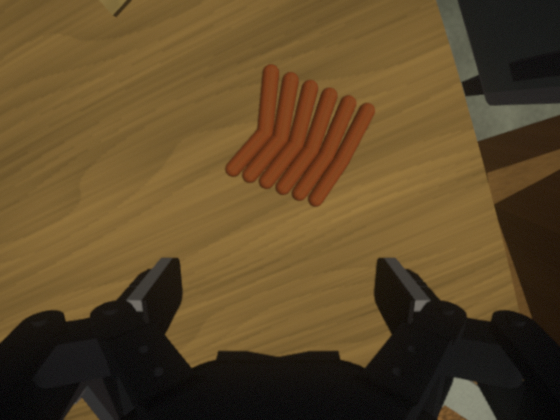

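```bash
python3 - <<'E'
from h import *
a=cv2.imread('pics/top.png')
cv2.imwrite('pics/c1.png',cv2.resize(a[200:285,240:440],None,fx=4,fy=4,interpolation=cv2.INTER_CUBIC))
cv2.imwrite('pics/c2.png',cv2.resize(a[60:275,130:240],None,fx=2.75,fy=2.75,interpolation=cv2.INTER_CUBIC))
b=cv2.imread('pics/scene.png')
cv2.imwrite('pics/c3.png',cv2.resize(b[160:390,200:430],None,fx=2.6,fy=2.6,interpolation=cv2.INTER_CUBIC))
f=load('top')
print(onz(f,345,238,60),onz(f,243,395,0),onz(f,181,70,235),onz(f,178,262,235))
E
```

```text
[ 417.71843961 -250.87853323   60.        ] [22.38358068 -1.1416062   0.        ] [780.1181679 147.4008954 235.       ] [343.79250903 133.96394213 235.        ]
```

View pics/c1.png

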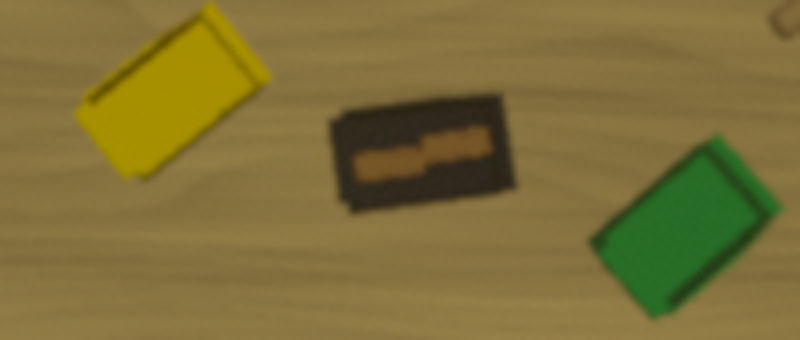

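View pics/c2.png

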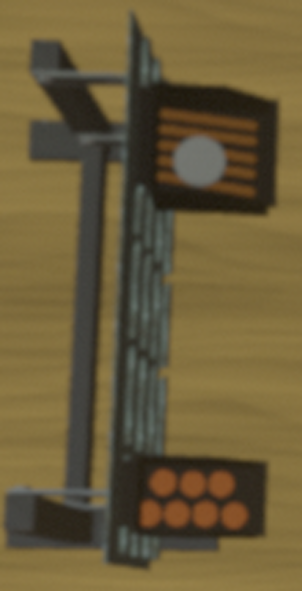

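View pics/c3.png

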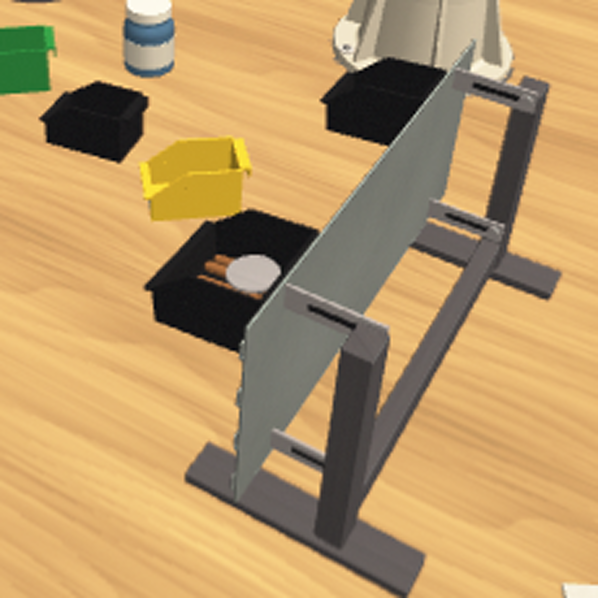

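```bash
cat >> h.py <<'E'
def rel(cmdpos,cmdrot,pos,rot):
    A=R.from_euler('xyz',cmdrot);B=R.from_euler('xyz',rot)
    return A.inv().apply(np.array(pos)-np.array(cmdpos))/10,(A.inv()*B).as_rotvec()
E
python3 - <<'E'
from h import *
f=load('top');im=f['image'].astype(int)
m=((im.max(2)<75)).astype(np.uint8); m[:,:300]=0;m[:,390:]=0;m[:205]=0;m[275:]=0
m=cv2.morphologyEx(m,cv2.MORPH_CLOSE,np.ones((9,9),np.uint8))
c=max(cv2.findContours(m,0,2)[0],key=cv2.contourArea);r=cv2.minAreaRect(c);print(r,cv2.contourArea(c))
b=cv2.boxPoints(r);W=np.array([onz(f,*p,55)[:2] for p in b]);print(W,W.mean(0))
print([np.linalg.norm(W[i]-W[i-1]) for i in range(4)])
C=W.mean(0)
print(rel([251.879,572.002,404.681],[np.pi,0,2.727],[C[0],C[1],520],[np.pi,0,1.69]))
E
```

```text
((345.1397399902344, 237.5480499267578), (24.912860870361328, 43.34969711303711), 82.40535736083984) 991.5
[[ 442.3408464  -192.89240275]
 [ 459.18835721 -302.4784744 ]
 [ 396.39542677 -310.52003322]
 [ 379.79506197 -201.68759032]] [ 419.42992308 -251.89462517]
[np.float64(63.161146874474206), np.float64(110.8735573460528), np.float64(63.30575630676067), np.float64(110.09120191178512)]
(array([-48.52357617, -68.66041191, -11.5319    ]), array([ 3.22401713e-33, -1.26995873e-16,  1.03700000e+00]))
```

{"op": "step_arm", "data": {
  "deltas": [
    {"translation": [0,0,-6],"rot": [0,0,0]},
    {"translation": [0,0,-11.5],"rot": [0,0,0]},
    {"translation": [-3.5,-5,-11.5],"rot": [0,0,0.13]},
    {"translation": [-7,-10,-11.5],"rot": [0,0,0.26]},
    {"translation": [-10.5,-15,-11.5],"rot": [0,0,0.39]},
    {"translation": [-14,-20,-11.5],"rot": [0,0,0.52]},
    {"translation": [-17.5,-25,-11.5],"rot": [0,0,0.65]},
    {"translation": [-21,-30,-11.5],"rot": [0,0,0.78]}
  ],
  "grip": 0
}}

```text
clock: 1.15
eef_pos: [322.9, 211.0, 519.6]
tcp_rot: [3.141, 0.0, 1.943]
contact_force: [0.4, 0.1, 0.6]
opening: 1.003
```

```bash
python3 - <<'E'
from h import *
s=readout.sense();print(s['clock'],s['eef_pos'],s['tcp_rot'],s['qpos'])
print(rel(s['eef_pos'],s['tcp_rot'],[422,-252,420],[np.pi,0,1.72]))
E
```

```text
1.15 [322.92284284 210.95326983 519.64832572] [3.14116714e+00 1.18225922e-04 1.94322441e+00] [ 5.74864602e-01 -1.47052639e-01  1.94223765e+00 -2.06560044e-04
  1.34601460e+00  2.02482490e-01]
(array([-46.72564596,  -7.62159134,   9.96711465]), array([4.36938312e-04, 7.02423400e-05, 2.23224436e-01]))
```

{"op": "step_arm", "data": {
  "deltas": [
    {"translation": [-6,-1,0],"rot": [0,0,0.03]},
    {"translation": [-12,-2,0],"rot": [0,0,0.06]},
    {"translation": [-18,-3,0],"rot": [0,0,0.09]},
    {"translation": [-24,-4,0],"rot": [0,0,0.12]},
    {"translation": [-30,-5,1],"rot": [0,0,0.15]},
    {"translation": [-36,-6,3],"rot": [0,0,0.18]},
    {"translation": [-41.5,-7,6],"rot": [0,0,0.2]},
    {"translation": [-46.7,-7.6,9],"rot": [0,0,0.22]}
  ]
}}

```text
clock: 2.15
eef_pos: [423.8, -251.3, 429.1]
tcp_rot: [3.141, 0.0, 1.725]
contact_force: [1.1, 1.2, 0.7]
opening: 1.0
```

{"op": "step_arm", "data": {
  "deltas": [
    {"translation": [0,0,1],"rot": [0,0,0]},
    {"translation": [0,0,1],"rot": [0,0,0]}
  ]
}}

```text
clock: 2.4
eef_pos: [423.4, -249.0, 418.9]
tcp_rot: [-3.14, -0.002, 1.726]
contact_force: [0.3, -0.1, 0.6]
opening: 1.0
```

```bash
python3 - <<'E'
from h import *
s=readout.sense();print(s['clock'],s['eef_pos'],s['tcp_rot'],s['qpos'])
grab('wrist','w2');grab('top','t2')
E
```

```text
2.4 [ 423.42123836 -248.96746144  418.86346913] [-3.13961375e+00 -1.96079916e-03  1.72611845e+00] [-5.34682683e-01  1.28864422e-01  1.89562305e+00  2.80648011e-04
  1.11987954e+00 -6.90129401e-01]
```

View pics/w2.png

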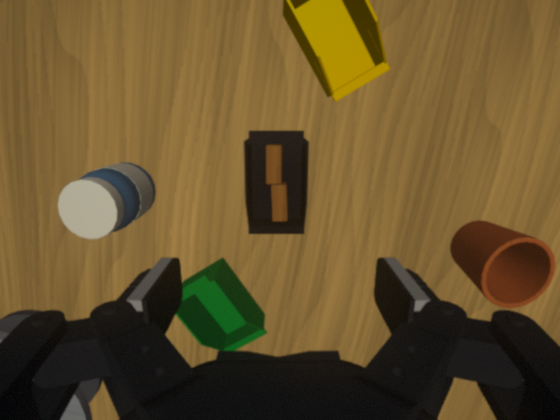

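View pics/t2.png

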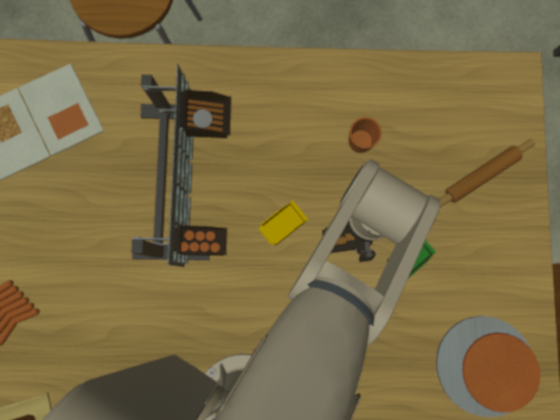

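```bash
python3 - <<'E'
from h import *
a=cv2.imread('pics/w2.png')
cv2.imwrite('pics/c4.png',cv2.convertScaleAbs(cv2.resize(a[115:250,225:330],None,fx=4.4,fy=4.4,interpolation=cv2.INTER_CUBIC),alpha=2.2))
f=load('w2');t=load('top')
print(onz(f,92,208,95),onz(t,364,309,95),onz(f,515,270,85),onz(t,366,131,85))
E
```

```text
[ 251.38926946 -290.88639644   95.        ] [ 244.11639101 -292.34219442   95.        ] [ 684.26696081 -295.18476491   85.        ] [ 690.8207577  -300.96218279   85.        ]
```

View pics/c4.png

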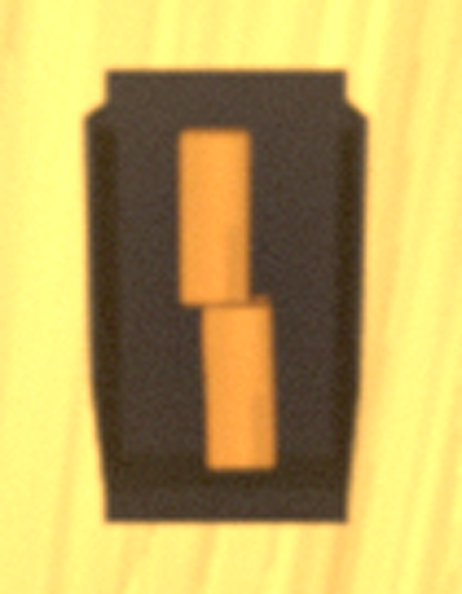

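```bash
python3 - <<'E'
from h import *
f=load('w2')
g=lambda x,y,z:onz(f,x/4.4+225-.4,y/4.4+115-.4,z)[:2]
a,b=g(107,71,62),g(346,71,62);c,d=g(86,120,62),g(368,120,62);e,h=g(106,522,34),g(348,522,34)
print(a,b,c,d,e,h);n=np.linalg.norm
print(n(a-b),n(c-d),n(e-h),n((a+b)/2-(c+d)/2),n((a+b)/2-(e+h)/2))
v=(a+b)/2-(e+h)/2;print('yaw',np.arctan2(v[1],v[0]));w=d-c;print('yawy',np.arctan2(w[1],w[0])+np.pi/2)
w=b-a;print('yawy',np.arctan2(w[1],w[0])+np.pi/2)
yaw=np.arctan2(v[1],v[0]);u=v/n(v)
print('grip from lip',(a+b)/2-55*u,'from shoulders',(c+d)/2-45*u,'front',(e+h)/2+63*u)
s=readout.sense()
for p in [(a+b)/2-55*u]: print(rel(s['eef_pos'],s['tcp_rot'],[*p,200],[np.pi,0,yaw]),yaw)
E
```

```text
[ 387.42907294 -199.82334648] [ 439.78948698 -191.69529745] [ 384.20717817 -211.18179749] [ 446.49596019 -201.50876113] [ 400.00690497 -315.50113359] [ 462.50286876 -305.76804834]
52.98752814630273 63.0353868684162 63.249335483919594 10.728376605559616 116.22260911523217
yaw 1.7232116947407947
yawy 1.7248591247751301
yawy 1.724799870310505
grip from lip [ 421.95970667 -250.12172049] from shoulders [ 422.18373649 -250.82360538] front [ 421.68985263 -248.36493446]
(array([-0.13856259, -0.22373438, 22.04369099]), array([3.88437766e-04, 3.17491589e-05, 4.47476502e-03])) 1.7232116947407947
```

{"op": "step_arm", "data": {
  "deltas": [
    {"translation": [-0.1,-0.2,4],"rot": [0,0,0]},
    {"translation": [-0.1,-0.2,9],"rot": [0,0,0]},
    {"translation": [-0.1,-0.2,14],"rot": [0,0,0]},
    {"translation": [-0.1,-0.2,18],"rot": [0,0,0]},
    {"translation": [-0.1,-0.2,18],"rot": [0,0,0]}
  ]
}}

```text
clock: 3.12
eef_pos: [421.6, -249.2, 238.8]
tcp_rot: [-3.139, -0.002, 1.728]
contact_force: [-0.2, 0.3, 0.0]
opening: 0.997
```

```bash
python3 - <<'E'
from h import *
s=readout.sense();print(s['clock'],s['eef_pos'],s['tcp_rot'],s['contact_force'])
print(rel(s['eef_pos'],s['tcp_rot'],[422,-250,192],[np.pi,0,1.724]))
grab('wrist','w3')
E
```

```text
3.125 [ 421.58710032 -249.19048107  238.83230001] [-3.13876499e+00 -2.44127957e-03  1.72835561e+00] [-0.16215004  0.33538945  0.00698871]
(array([-0.0978607 ,  0.04131836,  4.68290694]), array([-0.00283298, -0.00243512,  0.00435906]))
```

View pics/w3.png

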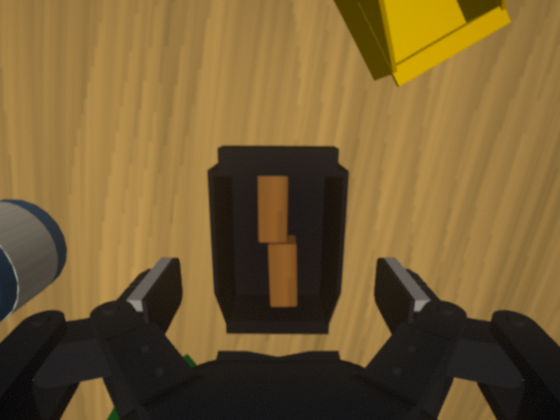

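{"op": "step_arm", "data": {
  "deltas": [
    {"translation": [-0.1,0,2.5],"rot": [-0.003,-0.002,0.004]},
    {"translation": [-0.1,0,4.7],"rot": [-0.003,-0.002,0.004]},
    {"translation": [-0.1,0,4.7],"rot": [-0.003,-0.002,0.004]},
    {"translation": [-0.1,0,4.7],"rot": [-0.003,-0.002,0.004]}
  ]
}}

```text
clock: 3.68
eef_pos: [423.1, -251.8, 194.8]
tcp_rot: [3.136, 0.004, 1.723]
contact_force: [-0.3, 0.6, 0.1]
opening: 0.996
```

{"op": "step_arm", "data": {
  "deltas": [
    {"translation": [0,0,0]},
    {"translation": [0,0,0]},
    {"translation": [0,0,0]},
    {"translation": [0,0,0]},
    {"translation": [0,0,0]},
    {"translation": [0,0,0]}
  ],
  "grip": 255,
  "squeeze": 35
}}

```text
schema error: expected keys translation, rot
```

{"op": "step_arm", "data": {
  "deltas": [
    {"translation": [0,0,0],"rot": [0,0,0]},
    {"translation": [0,0,0],"rot": [0,0,0]},
    {"translation": [0,0,0],"rot": [0,0,0]},
    {"translation": [0,0,0],"rot": [0,0,0]},
    {"translation": [0,0,0],"rot": [0,0,0]},
    {"translation": [0,0,0],"rot": [0,0,0]}
  ],
  "grip": 255,
  "squeeze": 35
}}

```text
clock: 4.42
eef_pos: [422.6, -251.8, 194.2]
tcp_rot: [3.137, 0.003, 1.723]
contact_force: [-1.5, 1.6, 11.5]
opening: 0.746
```

```bash
python3 - <<'E'
from h import *
s=readout.sense();print(s)
grab('wrist','w4')
E
```

```text
{'clock': 4.425, 'qpos': array([-5.40420859e-01,  4.65460103e-01,  2.06416641e+00,  6.09964108e-04,
        6.06910985e-01, -6.93017770e-01]), 'qvel': array([ 0.00118208,  0.00188075, -0.00021046, -0.00154493,  0.00033307,
        0.00137085]), 'joint_efforts': array([-1.75919384e-01, -4.79300129e+01, -1.80137050e+01,  3.20648344e-02,
       -8.78519174e-01,  2.36943917e-02]), 'eef_pos': array([ 422.61914891, -251.75429844,  194.16350046]), 'tcp_rot': array([3.13747980e+00, 2.95990297e-03, 1.72288700e+00]), 'contact_force': array([-1.52441376,  1.61358986, 11.46624212]), 'wrist_torque': array([0.1500002 , 0.43545485, 0.05017915]), 'opening': 0.7462258740739703}
```

View pics/w4.png

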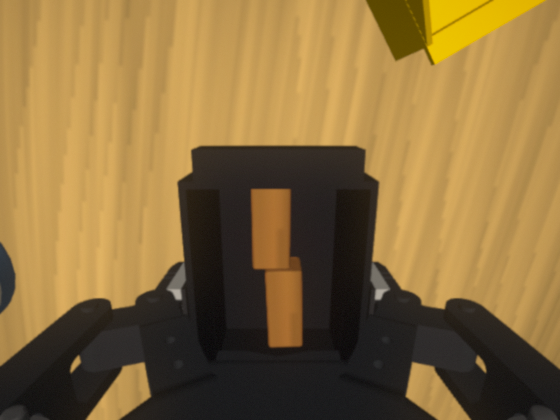

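{"op": "step_arm", "data": {
  "deltas": [
    {"translation": [0,0,-0.5],"rot": [0,0,0]},
    {"translation": [0,0,-1.5],"rot": [0,0,0]},
    {"translation": [0,0,-3],"rot": [0,0,0]},
    {"translation": [0,0,-4],"rot": [0,0,0]},
    {"translation": [0,0,-4],"rot": [0,0,0]},
    {"translation": [0,0,-4],"rot": [0,0,0]}
  ]
}}

```text
clock: 5.22
eef_pos: [422.0, -251.4, 232.8]
tcp_rot: [3.139, 0.002, 1.723]
contact_force: [0.4, -0.1, -2.6]
opening: 0.743
```

```bash
python3 - <<'E'
from h import *
s=readout.sense();print(s['clock'],s['eef_pos'],s['tcp_rot'],s['contact_force'],s['wrist_torque'],s['opening'])
a=cv2.imread('pics/top.png')
cv2.imwrite('pics/c5.png',cv2.resize(a[55:140,130:240],None,fx=7,fy=7,interpolation=cv2.INTER_CUBIC))
cv2.imwrite('pics/c6.png',cv2.resize(a[190:275,130:240],None,fx=7,fy=7,interpolation=cv2.INTER_CUBIC))
b=cv2.imread('pics/scene.png')
cv2.imwrite('pics/c7.png',cv2.resize(b[170:300,280:410],None,fx=4.5,fy=4.5,interpolation=cv2.INTER_CUBIC))
E
```

```text
5.225 [ 421.98665287 -251.39522219  232.76293092] [3.13862924e+00 1.93887968e-03 1.72278613e+00] [ 0.42896229 -0.13306801 -2.61111749] [ 0.00446709 -0.01241616  0.03890164] 0.7432870229716662
```

View pics/c5.png

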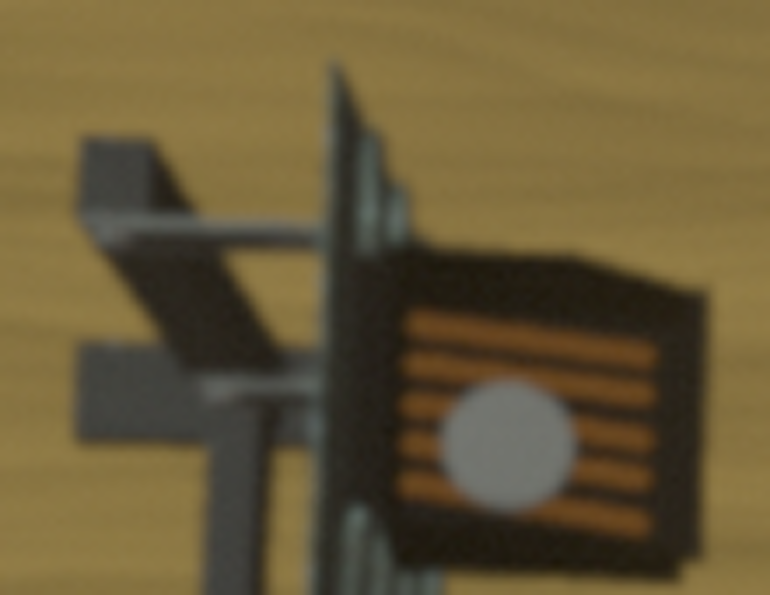

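View pics/c6.png

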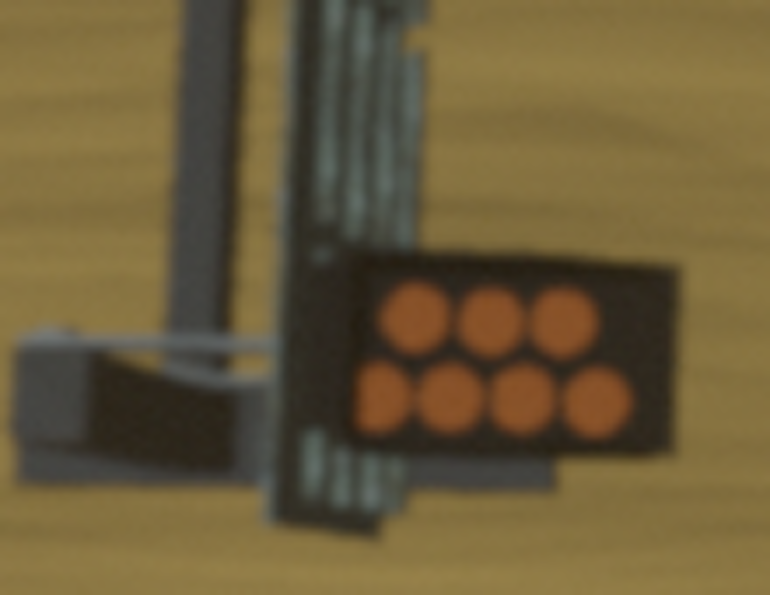

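View pics/c7.png

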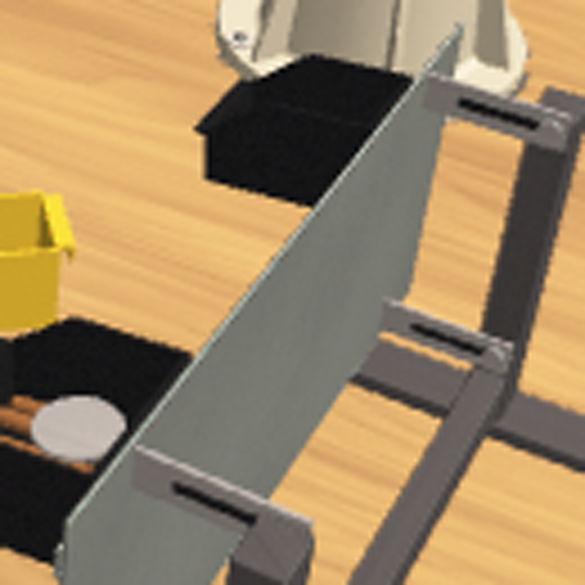

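```bash
python3 - <<'E'
from h import *
f=load('top');sc=load('scene')
A=lambda x,y:(130+x/7-.43,55+y/7-.43);B=lambda x,y:(130+x/7-.43,190+y/7-.43);S=lambda x,y:(280+x/4.5-.4,170+y/4.5-.4)
p=onz(f,*A(334,62),235);q=onz(f,*B(270,520),235)
print(p,q,np.linalg.norm(p-q))
print('tri',tri(f,A(334,62),sc,S(68,520)),tri(f,B(270,520),sc,S(460,25)))
for nm,pt in(('wide rear near',A(390,555)),('wide far',A(390,250)),('narrow rear far',B(350,252)),('narrow rear near',B(350,440)),('louv',B(348,100)),('louv2',A(375,560)),('wide front near',A(690,575))): print(nm,onz(f,*pt,205))
E
```

```text
[795.57618737 156.51736954 235.        ] [339.44804353 154.98119907 235.        ] 456.13073062744394
tri (array([795.9627766 , 157.31389161, 233.53240625]), np.float64(1.0907790125830932)) (array([339.40602846, 155.65214595, 233.15117014]), np.float64(0.5920260265850555))
wide rear near [638.92446486 136.90358856 205.        ]
wide far [743.45366063 141.40306314 205.        ]
narrow rear far [426.24716735 140.14047826 205.        ]
narrow rear near [366.08855917 137.24145881 205.        ]
louv [475.55564351 143.12392321 205.        ]
louv2 [637.11182947 141.74096001 205.        ]
wide front near [634.45599301  38.15010832 205.        ]
```

```bash
python3 - <<'E'
from h import *
s=readout.sense()
print(rel([422,-251.4,232.8],[np.pi,0,1.723],[535,40,366],[np.pi,0,1.574]))
grab('wrist','w5')
E
```

```text
(array([ 27.08985442,  15.58747535, -13.32      ]), array([ 1.23373611e-32, -1.82472373e-17,  1.49000000e-01]))
```

View pics/w5.png

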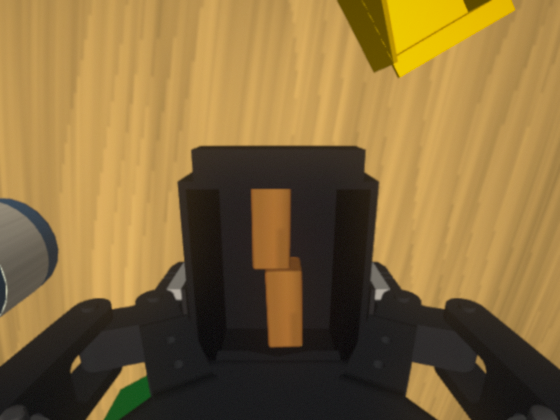

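{"op": "step_arm", "data": {
  "deltas": [
    {"translation": [0,0,-2],"rot": [0,0,0]},
    {"translation": [0,0,-5],"rot": [0,0,0.02]},
    {"translation": [0.8,0.6,-8.5],"rot": [0,0,0.04]},
    {"translation": [2.5,2,-12],"rot": [0,0,0.06]},
    {"translation": [5,4,-13.3],"rot": [0,0,0.08]},
    {"translation": [8,6.4,-13.3],"rot": [0,0,0.1]},
    {"translation": [11,9,-13.3],"rot": [0,0,0.12]},
    {"translation": [14,11.4,-13.3],"rot": [0,0,0.149]}
  ]
}}

```text
clock: 6.28
eef_pos: [513.6, -94.4, 365.3]
tcp_rot: [3.139, 0.001, 1.573]
contact_force: [0.4, -0.0, -2.4]
opening: 0.746
```

```bash
python3 - <<'E'
from h import *
s=readout.sense()
print(s['clock'],s['eef_pos'],s['tcp_rot'],s['contact_force'],s['opening'])
print(rel(s['eef_pos'],s['tcp_rot'],[535,40,366],[np.pi,0,1.574]))
E
```

```text
6.275 [513.58896668 -94.44420459 365.34990132] [3.13914712e+00 1.39811058e-03 1.57291796e+00] [ 0.4153674  -0.04410102 -2.40938513] 0.7456524324254901
(array([13.43974355,  2.16982102, -0.07849407]), array([ 0.00244477,  0.00139943, -0.00108033]))
```

{"op": "step_arm", "data": {
  "deltas": [
    {"translation": [2.5,0.7,0],"rot": [0,0,0]},
    {"translation": [5,1.4,0],"rot": [0,0,0]},
    {"translation": [7.5,2.1,0],"rot": [0,0,0]},
    {"translation": [9.5,2.1,0],"rot": [0,0,0]},
    {"translation": [10.8,2.1,0],"rot": [0,0,0]},
    {"translation": [11.5,2.1,0],"rot": [0,0,0]},
    {"translation": [11.5,2.1,0],"rot": [0,0,0]}
  ]
}}

```text
clock: 7.15
eef_pos: [533.7, 19.5, 365.6]
tcp_rot: [3.139, 0.002, 1.574]
contact_force: [-0.2, 0.2, -2.3]
opening: 0.743
```

```bash
python3 - <<'E'
from h import *
s=readout.sense()
print(s['clock'],s['eef_pos'],s['tcp_rot'],s['contact_force'],s['opening'])
grab('wrist','w6');grab('scene','s6');grab('top','t6')
b=cv2.imread('pics/s6.png')
cv2.imwrite('pics/c8.png',cv2.resize(b[150:310,250:430],None,fx=4,fy=4,interpolation=cv2.INTER_CUBIC))
E
```

```text
7.15 [533.7398575   19.50134286 365.6415698 ] [3.13860980e+00 1.66060651e-03 1.57423050e+00] [-0.22173973  0.18368244 -2.30397277] 0.7427662955498056
```

View pics/w6.png

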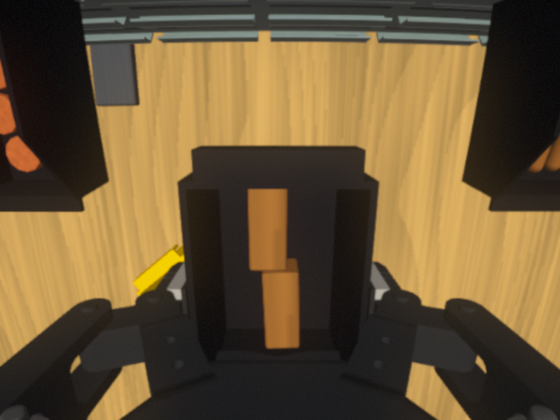

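View pics/c8.png

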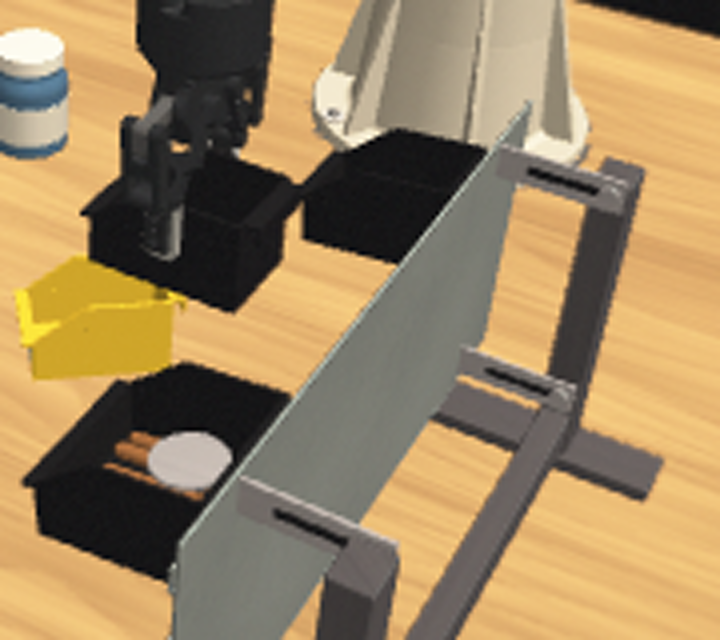

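View pics/t6.png

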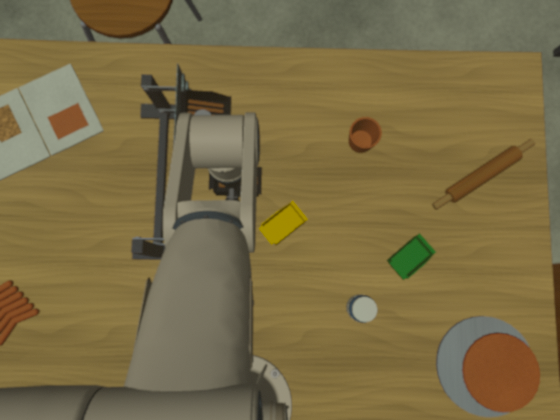

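```bash
python3 - <<'E'
from h import *
f=load('w6')
for z in (225,230,235,240):
    a,b=onz(f,193,147,z),onz(f,364.5,147,z);print(z,a,b,np.linalg.norm(a-b))
# bench-time check w4 with z=62
f=load('w4');a,b=onz(f,193,147,62),onz(f,364.5,147,62);print(a,b,np.linalg.norm(a-b))
# first louvre in w6
f=load('w6')
for p in((90,20),(160,40),(370,40),(265,3)): print(onz(f,*p,205),onz(f,*p,55))
E
```

```text
225 [506.64078417  76.45976127 225.        ] [563.64272939  76.57031901 225.        ] 57.00205244292414
230 [507.90848086  76.91496164 230.        ] [562.30130763  77.02045888 230.        ] 54.39292907768908
235 [509.17617755  77.370162   235.        ] [560.95988586  77.47059875 235.        ] 51.78380571245391
240 [510.44387424  77.82536237 240.        ] [559.61846409  77.92073861 240.        ] 49.17468234721879
[ 389.47102581 -198.60483134   62.        ] [ 441.41668989 -190.72961908   62.        ] 52.53923281932123
[465.79082941 121.45366778 205.        ] [386.23222584 162.1339478   55.        ]
[491.5465934  113.81609747 205.        ] [441.88185753 145.63170097  55.        ]
[568.61499923 113.86307145 205.        ] [608.40102583 145.7331961   55.        ]
[530.1881706  125.91394589 205.        ] [525.37344176 171.77112394  55.        ]
```

{"op": "step_arm", "data": {
  "deltas": [
    {"translation": [1.5,0,0.2],"rot": [0,0,0]},
    {"translation": [3,0,0.3],"rot": [0,0,0]},
    {"translation": [4.5,0,0.3],"rot": [0,0,0]},
    {"translation": [5.5,0,0.3],"rot": [0,0,0]},
    {"translation": [6,0,0.3],"rot": [0,0,0]},
    {"translation": [6,0,0.3],"rot": [0,0,0]},
    {"translation": [6,0,0.3],"rot": [0,0,0]}
  ]
}}

```text
clock: 8.18
eef_pos: [533.6, 79.2, 362.7]
tcp_rot: [3.138, 0.002, 1.574]
contact_force: [-0.6, -0.1, -1.9]
opening: 0.747
```

```bash
python3 - <<'E'
from h import *
s=readout.sense()
print(s['clock'],s['eef_pos'],s['tcp_rot'],s['contact_force'],s['opening'])
grab('wrist','w7');grab('scene','s7')
b=cv2.imread('pics/s7.png')
cv2.imwrite('pics/c9.png',cv2.resize(b[150:310,250:430],None,fx=4,fy=4,interpolation=cv2.INTER_CUBIC))
E
```

```text
8.175 [533.64068669  79.2128004  362.69405853] [3.13835156e+00 1.68055654e-03 1.57367842e+00] [-0.55456871 -0.07889687 -1.89853735] 0.7469290973537196
```

View pics/w7.png

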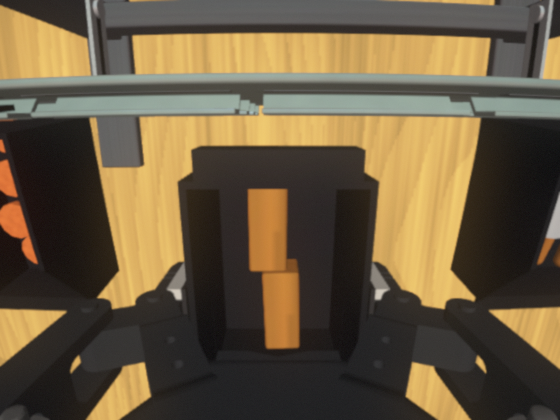

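View pics/c9.png

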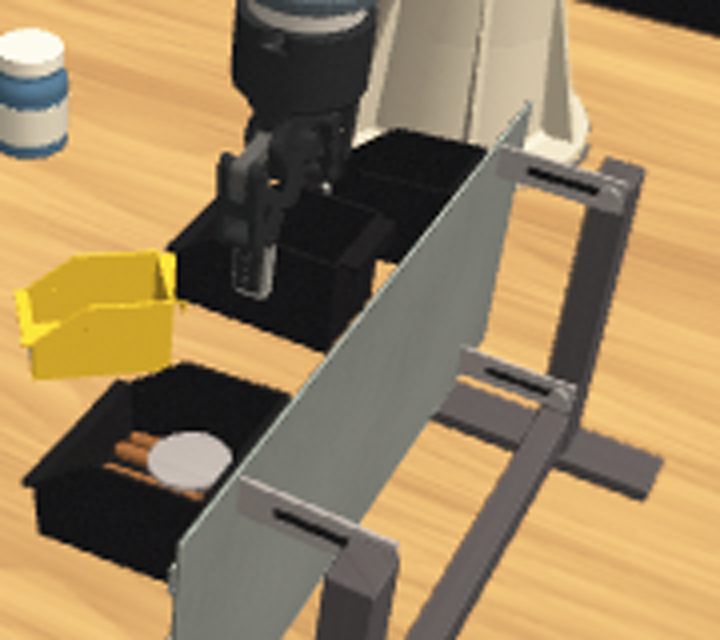

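```bash
python3 - <<'E'
from h import *
f=load('w7');im=f['image'].astype(int)
for u in (60,150,220,340,400,500,540):
    col=im[60:125,u].sum(1); d=np.diff(col); i=[60+j for j in np.argsort(-abs(d))[:6]]
    print(u,sorted(i),[ (round(onz(f,u,k+.5,235)[0]),round(onz(f,u,k+.5,235)[1],1)) for k in sorted(i)])
for u in(230,330):print(col) if 0 else print(u,im[68:120,u].sum(1).tolist())
print([onz(f,u,v,205)[:2].round(1).tolist() for u,v in((60,114),(220,112),(340,113),(520,114))])
E
```

```text
60 [np.int64(86), np.int64(96), np.int64(97), np.int64(115), np.int64(116), np.int64(117)] [(472, np.float64(155.0)), (472, np.float64(152.2)), (472, np.float64(151.9)), (471, np.float64(146.9)), (471, np.float64(146.6)), (471, np.float64(146.3))]
150 [np.int64(83), np.int64(94), np.int64(95), np.int64(113), np.int64(115), np.int64(116)] [(499, np.float64(155.2)), (498, np.float64(152.2)), (498, np.float64(151.9)), (498, np.float64(147.0)), (498, np.float64(146.4)), (498, np.float64(146.2))]
220 [np.int64(82), np.int64(93), np.int64(94), np.int64(112), np.int64(113), np.int64(115)] [(519, np.float64(155.2)), (518, np.float64(152.3)), (518, np.float64(152.0)), (518, np.float64(147.1)), (518, np.float64(146.8)), (518, np.float64(146.3))]
340 [np.int64(82), np.int64(93), np.int64(94), np.int64(112), np.int64(113), np.int64(115)] [(552, np.float64(155.3)), (552, np.float64(152.4)), (552, np.float64(152.1)), (552, np.float64(147.2)), (552, np.float64(146.9)), (552, np.float64(146.3))]
400 [np.int64(82), np.int64(94), np.int64(95), np.int64(112), np.int64(113), np.int64(115)] [(569, np.flo
[... 536 characters left out ...]
, (612, np.float64(152.1)), (613, np.float64(147.2)), (613, np.float64(147.0)), (613, np.float64(146.7))]
230 [515, 510, 514, 512, 503, 470, 480, 489, 484, 481, 474, 459, 429, 378, 323, 263, 226, 214, 220, 218, 217, 219, 215, 195, 202, 237, 339, 437, 475, 482, 482, 487, 488, 485, 488, 489, 490, 490, 490, 493, 496, 505, 504, 495, 456, 372, 320, 399, 511, 537, 537, 538]
330 [475, 475, 474, 475, 464, 453, 465, 470, 470, 460, 450, 440, 410, 362, 313, 252, 213, 211, 212, 212, 212, 231, 260, 233, 203, 236, 334, 430, 470, 474, 476, 474, 474, 477, 473, 477, 475, 478, 475, 467, 457, 482, 489, 479, 443, 356, 305, 361, 459, 485, 487, 487]
[[451.4, 147.7], [513.2, 147.6], [558.1, 147.3], [628.8, 148.3]]
```

{"op": "step_arm", "data": {
  "deltas": [
    {"translation": [0.3,0,0],"rot": [0,0,0]},
    {"translation": [0.6,0,0],"rot": [0,0,0]},
    {"translation": [0.9,0,0],"rot": [0,0,0]},
    {"translation": [1.1,0,0],"rot": [0,0,0]},
    {"translation": [1.2,0,0],"rot": [0,0,0]},
    {"translation": [1.2,0,0],"rot": [0,0,0]}
  ]
}}

```text
clock: 9.02
eef_pos: [533.6, 91.5, 362.7]
tcp_rot: [3.138, 0.002, 1.574]
contact_force: [0.7, 0.0, -0.8]
opening: 0.746
```

{"op": "step_arm", "data": {
  "deltas": [
    {"translation": [0.1,0,0],"rot": [0,0,0]},
    {"translation": [0.2,0,0],"rot": [0,0,0]},
    {"translation": [0.2,0,0],"rot": [0,0,0]}
  ]
}}

```text
clock: 9.4
eef_pos: [533.6, 93.5, 362.7]
tcp_rot: [3.138, 0.002, 1.574]
contact_force: [0.2, 0.1, -1.8]
opening: 0.742
```

{"op": "step_arm", "data": {
  "deltas": [
    {"translation": [0.1,0,0],"rot": [0,0,0]},
    {"translation": [0.1,0,0],"rot": [0,0,0]}
  ]
}}

```text
clock: 9.65
eef_pos: [533.6, 94.5, 362.7]
tcp_rot: [3.138, 0.001, 1.574]
contact_force: [-0.3, -0.5, -1.6]
opening: 0.746
```

{"op": "step_arm", "data": {
  "deltas": [
    {"translation": [0.1,0,0],"rot": [0,0,0]},
    {"translation": [0.1,0,0],"rot": [0,0,0]}
  ]
}}

```text
clock: 9.9
eef_pos: [533.6, 95.5, 362.7]
tcp_rot: [3.138, 0.002, 1.574]
contact_force: [-0.3, 0.8, -1.3]
opening: 0.745
```

{"op": "step_arm", "data": {
  "deltas": [
    {"translation": [0.1,0,0],"rot": [0,0,0]},
    {"translation": [0.1,0,0],"rot": [0,0,0]}
  ]
}}

```text
clock: 10.15
eef_pos: [533.6, 96.5, 362.7]
tcp_rot: [3.138, 0.001, 1.574]
contact_force: [-0.5, 0.2, -2.1]
opening: 0.747
```

```bash
python3 - <<'E'
from h import *
s=readout.sense();print(s['clock'],s['eef_pos'],s['contact_force'],s['wrist_torque'])
grab('wrist','w8')
a=cv2.imread('pics/w8.png');cv2.imwrite('pics/c10.png',cv2.resize(a[50:200,160:400],None,fx=3.3,fy=3.3,interpolation=cv2.INTER_CUBIC))
E
```

```text
10.15 [533.60534071  96.513136   362.66222205] [-0.48867821  0.21830421 -2.10234867] [ 0.01856482 -0.0168637  -0.00899379]
```

View pics/c10.png

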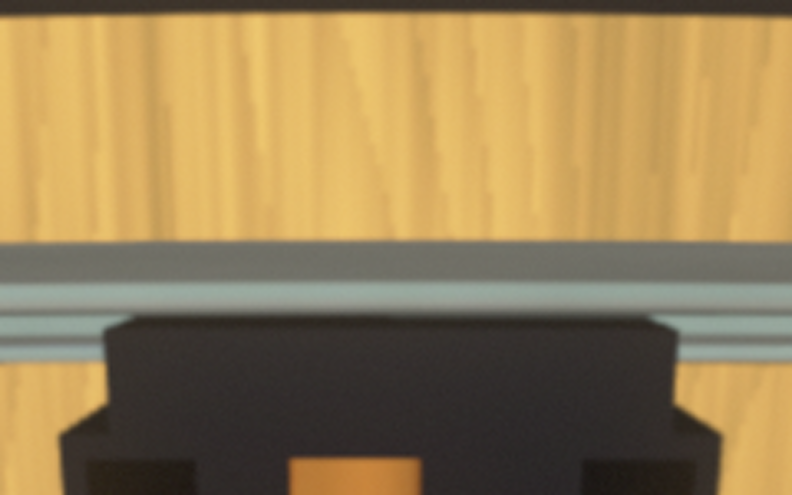

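{"op": "step_arm", "data": {
  "deltas": [
    {"translation": [0.1,0,0],"rot": [0,0,0]},
    {"translation": [0.1,0,0],"rot": [0,0,0]}
  ]
}}

```text
clock: 10.45
eef_pos: [533.6, 97.5, 362.7]
tcp_rot: [3.138, 0.002, 1.574]
contact_force: [0.4, 0.3, -2.6]
opening: 0.746
```

{"op": "step_arm", "data": {
  "deltas": [
    {"translation": [0.1,0,0],"rot": [0,0,0]},
    {"translation": [0.1,0,0],"rot": [0,0,0]}
  ]
}}

```text
clock: 10.7
eef_pos: [533.6, 98.2, 362.7]
tcp_rot: [3.138, 0.002, 1.574]
contact_force: [-0.1, -3.8, -1.6]
opening: 0.745
```

{"op": "step_arm", "data": {
  "deltas": [
    {"translation": [-0.1,0,0],"rot": [0,0,0]},
    {"translation": [-0.2,0,0],"rot": [0,0,0]},
    {"translation": [-0.2,0,0.2],"rot": [0,0,0]},
    {"translation": [-0.2,0,0.5],"rot": [0,0,0]},
    {"translation": [-0.2,0,0.8],"rot": [0,0,0]},
    {"translation": [-0.2,0,0.8],"rot": [0,0,0]}
  ]
}}

```text
clock: 11.45
eef_pos: [533.5, 96.4, 354.2]
tcp_rot: [3.139, 0.002, 1.574]
contact_force: [-0.5, 0.2, -1.1]
opening: 0.746
```

{"op": "step_arm", "data": {
  "deltas": [
    {"translation": [0,0,0.1],"rot": [0,0,0]},
    {"translation": [0,0,0.2],"rot": [0,0,0]},
    {"translation": [0,0,0.2],"rot": [0,0,0]}
  ]
}}

```text
clock: 11.82
eef_pos: [533.6, 96.4, 352.6]
tcp_rot: [3.138, 0.002, 1.574]
contact_force: [-0.8, -1.2, -2.6]
opening: 0.744
```

{"op": "step_arm", "data": {
  "deltas": [
    {"translation": [0,0,0.1],"rot": [0,0,0]},
    {"translation": [0,0,0.2],"rot": [0,0,0]},
    {"translation": [0,0,0.2],"rot": [0,0,0]}
  ]
}}

```text
clock: 12.2
eef_pos: [533.6, 96.4, 350.6]
tcp_rot: [3.138, 0.002, 1.574]
contact_force: [-0.4, 0.7, -1.9]
opening: 0.747
```

{"op": "step_arm", "data": {
  "deltas": [
    {"translation": [0,0,0.1],"rot": [0,0,0]},
    {"translation": [0,0,0.1],"rot": [0,0,0]}
  ]
}}

```text
clock: 12.45
eef_pos: [533.6, 96.4, 349.6]
tcp_rot: [3.138, 0.002, 1.574]
contact_force: [-0.2, 0.2, -1.9]
opening: 0.744
```

{"op": "step_arm", "data": {
  "deltas": [
    {"translation": [0,0,0.1],"rot": [0,0,0]},
    {"translation": [0,0,0.1],"rot": [0,0,0]}
  ]
}}

```text
clock: 12.7
eef_pos: [533.6, 96.4, 348.6]
tcp_rot: [3.139, 0.002, 1.574]
contact_force: [-0.7, 0.2, -1.5]
opening: 0.746
```

{"op": "step_arm", "data": {
  "deltas": [
    {"translation": [0,0,0.1],"rot": [0,0,0]},
    {"translation": [0,0,0.1],"rot": [0,0,0]}
  ]
}}

```text
clock: 12.95
eef_pos: [533.6, 96.4, 347.6]
tcp_rot: [3.138, 0.002, 1.574]
contact_force: [-0.2, 0.2, -2.2]
opening: 0.747
```

{"op": "step_arm", "data": {
  "deltas": [
    {"translation": [0,0,0.1],"rot": [0,0,0]},
    {"translation": [0,0,0.1],"rot": [0,0,0]}
  ]
}}

```text
clock: 13.2
eef_pos: [533.6, 96.4, 346.6]
tcp_rot: [3.139, 0.002, 1.574]
contact_force: [-0.4, -0.2, -1.2]
opening: 0.747
```

{"op": "step_arm", "data": {
  "deltas": [
    {"translation": [0,0,0.1],"rot": [0,0,0]},
    {"translation": [0,0,0.2],"rot": [0,0,0]},
    {"translation": [0,0,0.3],"rot": [0,0,0]},
    {"translation": [0,0,0.3],"rot": [0,0,0]}
  ]
}}

```text
clock: 13.7
eef_pos: [533.6, 96.4, 343.6]
tcp_rot: [3.138, 0.002, 1.574]
contact_force: [0.6, -0.1, -2.6]
opening: 0.746
```

{"op": "step_arm", "data": {
  "deltas": [
    {"translation": [0,0,0.1],"rot": [0,0,0]},
    {"translation": [0,0,0.1],"rot": [0,0,0]}
  ]
}}

```text
clock: 13.95
eef_pos: [533.6, 96.4, 342.6]
tcp_rot: [3.138, 0.002, 1.574]
contact_force: [0.1, 0.3, -2.2]
opening: 0.743
```

{"op": "step_arm", "data": {
  "deltas": [
    {"translation": [0,0,0.1],"rot": [0,0,0]},
    {"translation": [0,0,0.1],"rot": [0,0,0]}
  ]
}}

```text
clock: 14.2
eef_pos: [533.6, 96.4, 341.6]
tcp_rot: [3.139, 0.002, 1.574]
contact_force: [-1.2, -0.2, -2.6]
opening: 0.746
```

{"op": "step_arm", "data": {
  "deltas": [
    {"translation": [0,0,0.1],"rot": [0,0,0]},
    {"translation": [0,0,0.1],"rot": [0,0,0]}
  ]
}}

```text
clock: 14.45
eef_pos: [533.6, 96.4, 340.6]
tcp_rot: [3.138, 0.002, 1.574]
contact_force: [-0.2, 0.2, -1.9]
opening: 0.746
```

{"op": "step_arm", "data": {
  "deltas": [
    {"translation": [0,0,0.05],"rot": [0,0,0]},
    {"translation": [0,0,0.05],"rot": [0,0,0]}
  ]
}}

```text
clock: 14.7
eef_pos: [533.7, 96.4, 340.1]
tcp_rot: [3.138, 0.002, 1.574]
contact_force: [0.5, -0.2, -1.4]
opening: 0.743
```

```bash
python3 - <<'E'
from h import *
grab('wrist','w9')
s=readout.sense();print(s['contact_force'],s['wrist_torque'])
E
```

```text
[ 0.23615921  0.11439817 -1.00586562] [-0.02633395 -0.04705849 -0.03439838]
```

View pics/w9.png

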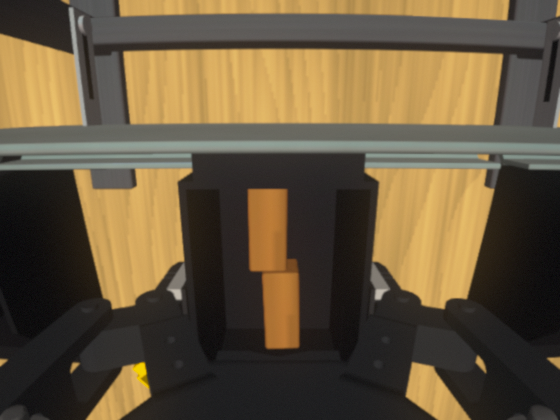

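{"op": "step_arm", "data": {
  "deltas": [
    {"translation": [0,0,0.05],"rot": [0,0,0]},
    {"translation": [0,0,0.05],"rot": [0,0,0]}
  ]
}}

```text
clock: 15.0
eef_pos: [533.7, 96.4, 340.0]
tcp_rot: [3.138, 0.001, 1.574]
contact_force: [-1.5, -0.4, 2.8]
opening: 0.743
```

{"op": "step_arm", "data": {
  "deltas": [
    {"translation": [0,0,0.05],"rot": [0,0,0]},
    {"translation": [0,0,0.05],"rot": [0,0,0]}
  ]
}}

```text
clock: 15.25
eef_pos: [533.7, 96.4, 339.7]
tcp_rot: [3.138, 0.001, 1.574]
contact_force: [-2.9, -1.5, 6.0]
opening: 0.745
```

{"op": "step_arm", "data": {
  "deltas": [
    {"translation": [0,0,-0.04],"rot": [0,0,0]},
    {"translation": [0,0,-0.04],"rot": [0,0,0]},
    {"translation": [0,0,-0.04],"rot": [0,0,0]}
  ]
}}

```text
clock: 15.62
eef_pos: [533.7, 96.4, 339.8]
tcp_rot: [3.138, 0.001, 1.574]
contact_force: [-2.5, -0.2, 6.1]
opening: 0.745
```

```bash
python3 - <<'E'
from h import *
grab('scene','s9')
s=readout.sense();print(s['contact_force'],s['wrist_torque'])
b=cv2.imread('pics/s9.png')
cv2.imwrite('pics/c11.png',cv2.resize(b[150:310,250:430],None,fx=4,fy=4,interpolation=cv2.INTER_CUBIC))
E
```

```text
[-1.83058456 -1.28879372  5.96752354] [0.32243607 0.32443046 0.09641776]
```

View pics/c11.png

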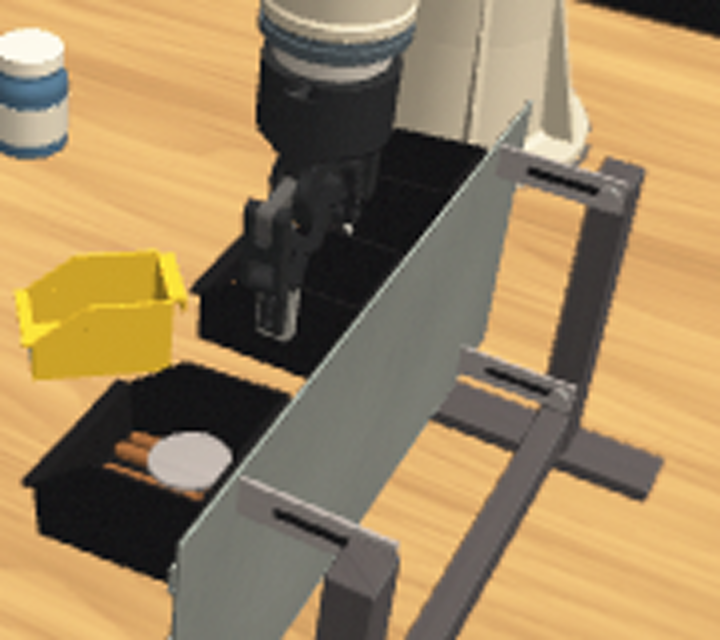

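{"op": "step_arm", "data": {
  "deltas": [
    {"translation": [0,0,-0.04],"rot": [0,0,0]},
    {"translation": [0,0,-0.04],"rot": [0,0,0]},
    {"translation": [0,0,-0.04],"rot": [0,0,0]}
  ]
}}

```text
clock: 16.05
eef_pos: [533.7, 96.4, 339.9]
tcp_rot: [3.138, 0.001, 1.574]
contact_force: [-1.6, 0.7, 2.0]
opening: 0.743
```

{"op": "step_arm", "data": {
  "deltas": [
    {"translation": [0,0,0],"rot": [0,0,0]},
    {"translation": [0,0,0],"rot": [0,0,0]},
    {"translation": [0,0,0],"rot": [0,0,0]},
    {"translation": [0,0,0],"rot": [0,0,0]},
    {"translation": [0,0,0],"rot": [0,0,0]},
    {"translation": [0,0,0],"rot": [0,0,0]}
  ],
  "grip": 0
}}

```text
clock: 16.8
eef_pos: [533.7, 96.4, 339.9]
tcp_rot: [3.138, 0.002, 1.574]
contact_force: [0.7, 0.4, 0.2]
opening: 1.004
```

```bash
python3 - <<'E'
from h import *
grab('wrist','w10')
s=readout.sense();print(s['contact_force'],s['wrist_torque'])
E
```

```text
[0.04728516 0.64296162 0.9149116 ] [0.02641449 0.03811646 0.02520848]
```

View pics/w10.png

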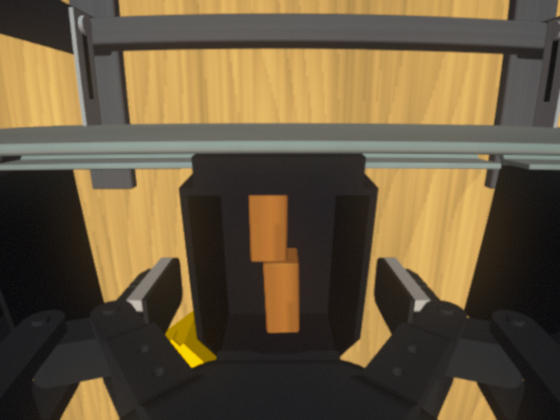

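{"op": "step_arm", "data": {
  "deltas": [
    {"translation": [0,0,-1],"rot": [0,0,0]},
    {"translation": [0,0,-2.5],"rot": [0,0,0]},
    {"translation": [0,0,-4.5],"rot": [0,0,0]},
    {"translation": [0,0,-7],"rot": [0,0,0]},
    {"translation": [0,0,-10],"rot": [0,0,0]},
    {"translation": [-4,0,-13],"rot": [0,0,0]},
    {"translation": [-8,0,-14],"rot": [0,0,0]},
    {"translation": [-8,0,-14],"rot": [0,0,0]}
  ]
}}

```text
clock: 17.85
eef_pos: [533.5, 14.8, 482.5]
tcp_rot: [3.135, 0.002, 1.571]
contact_force: [0.4, 0.5, 0.2]
opening: 0.999
```

```bash
python3 - <<'E'
from h import *
grab('wrist','w11');grab('scene','s11')
s=readout.sense();print(s['clock'],s['contact_force'],s['eef_pos'])
b=cv2.imread('pics/s11.png')
cv2.imwrite('pics/c12.png',cv2.resize(b[130:310,230:430],None,fx=4,fy=3.3,interpolation=cv2.INTER_CUBIC))
E
```

```text
17.95 [-0.11972229  0.5635631  -0.05796366] [533.27985712  16.52315872 480.87845243]
```

View pics/w11.png

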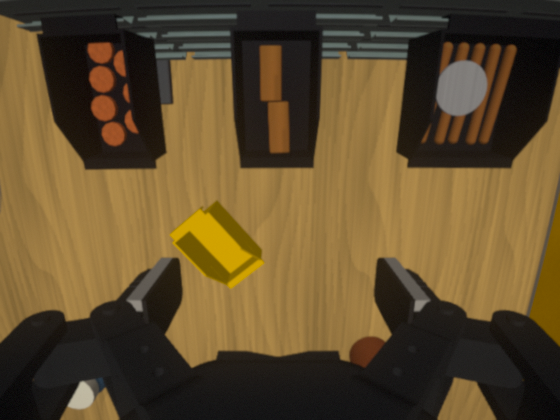

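View pics/c12.png

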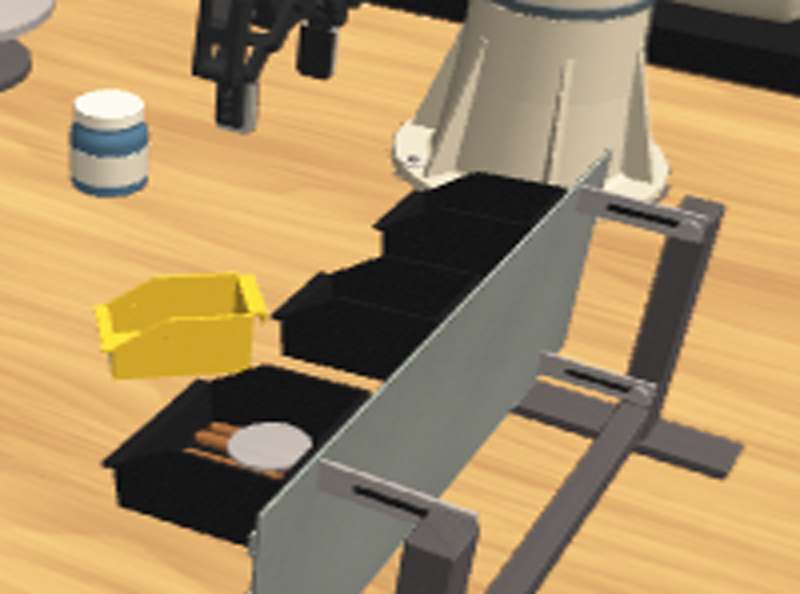

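```bash
python3 - <<'E'
from rig import ticket
print(ticket.sign_off())
E
```

```text
the job is handed in; nothing more can be done
None
```

The bin of stamps is hanging by its rear lip on the top row, between the two hanging bins. I handed the job in at about 18 s of the 48 s allowed; the sign-off gave no verdict.

- **Picking up:** I took the black bin with the two stamps, not the green or yellow look-alikes, and carried it level to the gap. It weighed about 2.5 N on the wrist.
- **Finding the sheet:** I moved the lip in by 1 mm steps and felt contact at 3.8 N, then backed off 2 mm. The cameras had put the sheet 1 to 3 mm nearer than where I felt it, so I went by touch.
- **Dropping home:** The lip went down freely until the rack bore the bin at a TCP height of about 340 mm. That puts the lip about 11 mm below the louvre edge, which is fully home. The net upward force peaked at about 6 N. With the bin's weight that is roughly 8.5 N on the rack, under the 12 N limit. I eased it off before opening the fingers.
- **Last checks:** The final pictures show the bin square to the rack. Its front edge is level with the front edges of the other two bins, and both stamps are inside. The neighbouring bins look unmoved, and the gripper was clear, reading about zero force. I never moved near the pot or the jar, though I did not measure them again at the end. None of the checks failed.

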